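# Unhitch the camera arm of a viewing stand and hold it up

### The arm

A 7-joint arm with a two-finger parallel gripper is mounted at the origin on the work surface. World frame = base frame: x ahead of the robot, y to its left, z up, the work surface at z = 0. Lengths are in m, angles in rad, forces in N, time in s.
With the tool pointing down it reaches from about 0.425 to 0.875 m from the base axis. Payload 4.7 kg.
Tool frame: the origin (TCP) lies between the finger pads; the fingertips stand 11 mm ahead of it and the grasp point (between the pads) lies 8 mm behind it; z points along the fingers, y is the direction in which the jaws open and shut (so a half turn about z gives the same grasp; the last joint's range is limited). The gripper opens to 87 mm and grips with 3 to 60 N. Pads are 19 mm wide; open, the fingers measure 117 mm over their backs; the gripper's body (75 mm by 190 mm) begins 51 mm behind the grasp point.
Start: joints at [1.232, 0.321, -0.07, 1.45, 0.023, 1.371, -0.057], TCP at [0.225, -0.61, 0.234] pointing down, gripper open.
Joint ranges: [-2.86, 2.86], [-0.3, 2.09], [-1.38, 1.24], [0.06, 2.45], [-1.56, 4.7], [0.09, 2.05], [-2.69, 2.69]. Speed limits (rad/s): [2.57, 2.57, 3.14, 3.14, 3.14, 3.14, 3.14].

### API

Orientations are given as a rotation vector (axis times angle).
In Python, from bench import ctrl gives the robot as it stands.
- The arm moves only by the tool servo_tool, never from a script. Its argument "series" is a list of rows, each an object with "travel": the shift along the tool's x, y, z in m, a list of three; "angular": the turn, a rotation vector about the tool's x, y, z in rad, a list of three. A call has 1 to 5 rows; each row shifts and turns the commanded pose from where the row before left it, along the tool's axes as they then stand; what a row does not reach is not made up. A row lasts 1/10 s, in which the tool goes at most 50 mm and 8.59 degrees, less where a joint would pass 70% of its speed; a pose out of reach is approached as far as the arm can. A call with a gripper value outside its range is refused whole. "claw" is the finger opening in m, from 0 to 0.087, set as the call begins (left out, the last holds). The fingers move at their own pace and stop on an object; "squeeze" is the grip in N (left out, the last holds). Time passes only in rows, so rows that do not move let the fingers close. It gives the time, the measured TCP pose, the force and the opening at its end, in the units of the state.
- ctrl.get_state(): the state, without advancing time (a new reading comes with each control period).
- ctrl.get_image(name): name is "scene" or "side" or "wrist"; returns the picture (400x640x3 uint8, red, green, blue); there is no depth.
- ctrl.calibration(name): a dict with "fx", "fy", "cx", "cy" (pixels), "rvec" (rotation vector, rad) and "tvec" (3), from world to camera coordinates, as OpenCV has them. Camera axes: x right, y down, z forward; pixel columns grow to the right and rows downward; lengths in m; the calibration is good to about 2 mm. A picture is of the moment at which its call begins: read the wrist's pose just before it. calibration takes no time and is no camera call; for the wrist camera it gives the pose at the moment of the call.
- ctrl.close_job(): hands the job in, once; it reports no verdict.
The state is a dict: "time": time; "joint_positions": joint angles; "qd": joint speeds; "joint_torque": joint torques, N m; "position": TCP position; "tool_rot": TCP orientation; "ft_force": force on the tool from outside, world axes, zero at the start; "torque": the same for the moment, N m; "grip_width": opening from 0.0 (shut) to 1.0 (fully open).
Only numpy, scipy, OpenCV 4.12 (cv2) and the standard library are available. Lean on these libraries where they do the work, as an engineer would, in place of code of your own. Each camera call takes 0.05 s, during which the arm holds its last target.

### The job

The specimen under the digital microscope has to be changed: pull the sprung latch of the camera arm sideways by its upright tab, away from the arm, then lift the arm so that its coupler comes off the ball and stands about 8 cm above where it was seated. Finish while still holding the arm up there steadily in the gripper: nobody else is holding it and it falls if let go. Leave the dish on the stage and the things around the stand where they are.

Things in the scene. Friction and masses are not known exactly. Their poses are not given: they have to be found in the camera images.
- stand: Fixed viewing stand: white base plate 345 x 150 x 18 mm with a round dark stage, a steel ball mount at one end and two hinge cheeks at the other. Origin on the table under the ball; x points from hinge to ball, y to the side where the latch tab stands (the pulling direction), z up. The plate spans x -290 to 55 mm. The hinge axis is parallel to y, at x = -230 mm, 85 mm above the table.
- ball (a point): Centre of the fixed steel ball, 32 mm in diameter, 68 mm above the table; under it is a collar 30 mm in diameter (underside 52 mm above the table) on a thinner neck. Axes as stand.
- camera_arm: Hinged aluminium arm, about 0.5 to 0.9 kg, with a black digital microscope and tilted screen (up to 190 mm above the table) and a grey coupler head 48 x 44 mm over the ball (top 98 mm up). Origin on the hinge axis, x along the arm, y as the stand's. Level at the start; swings up about the hinge, at most 0.8 rad, and falls when let go. With the latch in it rises only about 2 mm.
- coupler (a point): Point of the camera arm at the centre of its ball socket, 230 mm from the hinge axis; coincides with ball when seated. Its height over ball is how far the coupler is raised.
- latch (a joint): Travel of the sprung latch in m: 0 = in, under the ball's collar; grows as pulled along the stand's +y, away from the arm; clear of the collar at 0.010, stop at 0.016. The spring pulls back with about 3 N at 0 and 10 N at the stop. It slides in the coupler head and rises with the arm; once the coupler is 30 mm up it may spring back.
- latch_tab (a point): Grasp point in the upright steel tab on the latch: 12 mm thick along the stand's y, 26 mm wide along x, 60 mm tall. The point is 19 mm below its top edge, 90 mm above the table at the start, and 40 mm above the latch plate's top. It is 74 mm from the arm's middle plane; 46 mm of free room between tab and coupler head. Strong enough to lift the arm by.
- dish: Glass dish, 60 mm across, 12 mm high, loose on the stage under the microscope, with small seeds in it. Origin at the centre of its underside. Leave alone.
- jar: Amber jar with black cap, 52 mm across, 70 mm high, on the table on the stand's side away from the tab. Origin at the centre of its underside. Leave alone.
- slide_box: Flat grey box 85 x 60 x 22 mm on the table beyond the ball end of the stand. Origin at the centre of its underside. Leave alone.
- loupe: Black loupe, 38 mm across, 30 mm high, on the table on the tab's side of the stand. Origin at the centre of its underside. Leave alone.

How it is judged:
On the way, in this order (a step that is already met when the one before it is completed fails the run):
1. the latch is pulled at least 10 mm with the arm still seated (value of joint latch above 0.01 m and z of coupler in the frame of ball below 0.006 m), for 0.05 s.
2. the coupler is off the ball, at least 55 mm up (z of coupler in the frame of ball above 0.055 m), for 0.2 s.
At the end, for the whole second after the job is handed in: The coupler stands 60 to 105 mm above its seat on the ball, at rest (under 0.1 rad/s), the arm or its latch is held in the gripper's fingers (contact force above 1.5 N) and carried by nothing else, and the dish, jar, box and loupe are within 15 mm of where they were (z of coupler in the frame of ball between 0.06 and 0.105 m and contact force between the fingers and camera_arm above 1.5 N and linear speed of camera_arm below 0.02 m/s and angular speed of camera_arm below 0.1 rad/s and distance of each of dish, jar, slide_box, loupe from where it was at the start of the episode below 0.015 m and contact force between camera_arm and dish below 0.2 N and contact force between camera_arm and jar below 0.2 N and contact force between camera_arm and slide_box below 0.2 N and contact force between camera_arm and loupe below 0.2 N and contact force between camera_arm and stand below 0.2 N); the arm keeps its last pose, push and grip.
It fails at once if the dish is pushed away (25 mm) or tipped (distance of dish from where it was at the start of the episode above 0.025 m or angle between dish's own z axis and vertical above 0.5 rad).
It fails at once if the jar is pushed away (25 mm) or tipped (distance of jar from where it was at the start of the episode above 0.025 m or angle between jar's own z axis and vertical above 0.5 rad).
It fails at once if the slide box is pushed away (25 mm) or tipped (distance of slide_box from where it was at the start of the episode above 0.025 m or angle between slide_box's own z axis and vertical above 0.5 rad).
It fails at once if the loupe is pushed away (25 mm) or tipped (distance of loupe from where it was at the start of the episode above 0.025 m or angle between loupe's own z axis and vertical above 0.5 rad).
It also fails if it takes over 32 s, if anything falls off the work surface, if the arm or the gripper's body presses on something with over 40 N, if the wrist force passes 120 N, or if a joint passes its speed limit or range.

## Working session

There is one attempt and no reset: what is moved stays moved. The work goes in short steps, Python scripts to look and compute and a tool call to move; the robot and the scene stay as the last step left them, time stands still between calls to the robot, and variables do not carry over. Pictures are saved under pics/ and viewed, and the job is handed in when it is done.

Besides the shell and the picture viewer there is one more tool, called after ">>>" as name(argument=value, ...) on one line, values as JSON. servo_tool: Moves the arm, as the interface text tells. Its arguments: {"type":"object","properties":{"series":{"type":"array","items":{"type":"object","properties":{"travel":{"type":"array","items":{"type":"number"}},"angular":{"type":"array","items":{"type":"number"}}}}},"claw":{"type":"number"},"squeeze":{"type":"number"}},"required":["series"]}

```bash
mkdir -p pics; ls; python3 - <<'E'
from bench import ctrl
import cv2
s=ctrl.get_state();print(s)
for n in("scene","side","wrist"):
    print(n,ctrl.calibration(n))
    cv2.imwrite(f"pics/{n}0.png",ctrl.get_image(n)[:,:,::-1])
E
```

```text
pics
{'time': 0.0, 'joint_positions': array([ 1.23210332,  0.3218195 , -0.0700843 ,  1.45168513,  0.02260324,
        1.37076678, -0.0569155 ]), 'qd': array([ 9.60040381e-05,  3.03838819e-04,  2.67576122e-04,  3.21198273e-04,
       -1.96403942e-04,  1.80459710e-04,  1.22631087e-03]), 'joint_torque': array([-3.32122490e-04, -4.91289639e+01, -4.03972529e-01, -3.12523091e+01,
       -6.38511172e-02,  4.38740419e-02,  2.04685966e-04]), 'position': array([ 0.2243589 , -0.60948957,  0.23245866]), 'tool_rot': array([-3.09102495e+00, -5.50997274e-01,  6.76078407e-04]), 'ft_force': array([ 0.05655662, -1.51867784, -0.53611959]), 'torque': array([0.01663009, 0.00947088, 0.02193934]), 'grip_width': 0.9984249444833309}
scene {'fx': 435.28048657417287, 'fy': 435.28048657417287, 'cx': 322.6587036892751, 'cy': 200.22773908646354, 'rvec': array([ 1.28745386,  2.10591035, -1.0516452 ]), 'tvec': array([ 0.27095598, -0.24532747,  1.30214545])}
side {'fx': 377.8795188461652, 'fy': 377.8795188461652, 'cx': 320.8871999666217, 'cy': 195.20334508685616, 'rvec': array([ 2.34362557, -0.41157126,  0.14920394]), 'tvec': array([-0.55231328,  0.2217616 ,  0.83516322])}
wrist {'fx': 283.27300913484635, 'fy': 283.27300913484635, 'cx': 315.52339271850286, 'cy': 197.29166838586204, 'rvec': array([-2.36922049,  1.65188855,  0.2495975 ]), 'tvec': array([-0.65021996, -0.03627827,  0.39246297])}
```

View pics/scene0.png

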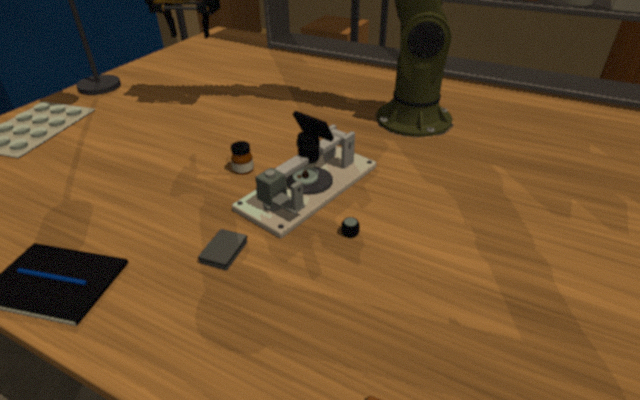

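View pics/side0.png

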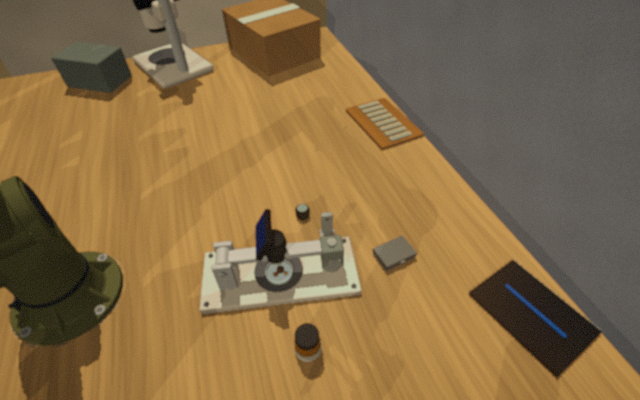

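View pics/wrist0.png

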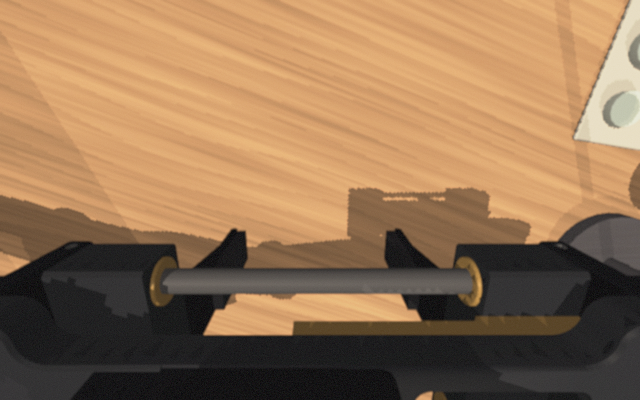

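The scene and side views show the stand with its hinge end toward the robot. The tab is near (297,195) in scene and (327,222) in side. Next I'll enlarge both for accurate corners.

```bash
python3 - <<'E'
import cv2
a=cv2.imread('pics/scene0.png')[100:280,190:400];cv2.imwrite('pics/sc.png',cv2.resize(a,None,fx=3.5,fy=3.3,interpolation=cv2.INTER_CUBIC)[:600,:800])
a=cv2.imread('pics/side0.png')[190:340,190:390];cv2.imwrite('pics/si.png',cv2.resize(a,None,fx=4,fy=4,interpolation=cv2.INTER_CUBIC))
E
cat > h.py <<'E'
import numpy as np,cv2
from bench import ctrl
def ray(n,u,v,c=None):
    c=c or ctrl.calibration(n)
    R=cv2.Rodrigues(c['rvec'])[0];t=c['tvec']
    d=R.T@np.array([(u-c['cx'])/c['fx'],(v-c['cy'])/c['fy'],1]);return -R.T@t,d
def pl(n,u,v,z):
    o,d=ray(n,u,v);return o+d*(z-o[2])/d[2]
def proj(n,P):
    c=ctrl.calibration(n);K=np.array([[c['fx'],0,c['cx']],[0,c['fy'],c['cy']],[0,0,1]])
    return cv2.projectPoints(np.array(P,float).reshape(-1,3),c['rvec'],c['tvec'],K,None)[0].reshape(-1,2)
def tri(*obs):
    A=[];b=[]
    for n,u,v in obs:
        o,d=ray(n,u,v);d/=np.linalg.norm(d);M=np.eye(3)-np.outer(d,d);A.append(M);b.append(M@o)
    return np.linalg.lstsq(np.vstack(A),np.hstack(b),rcond=None)[0]
E
```

```text
(no output)
```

View pics/sc.png

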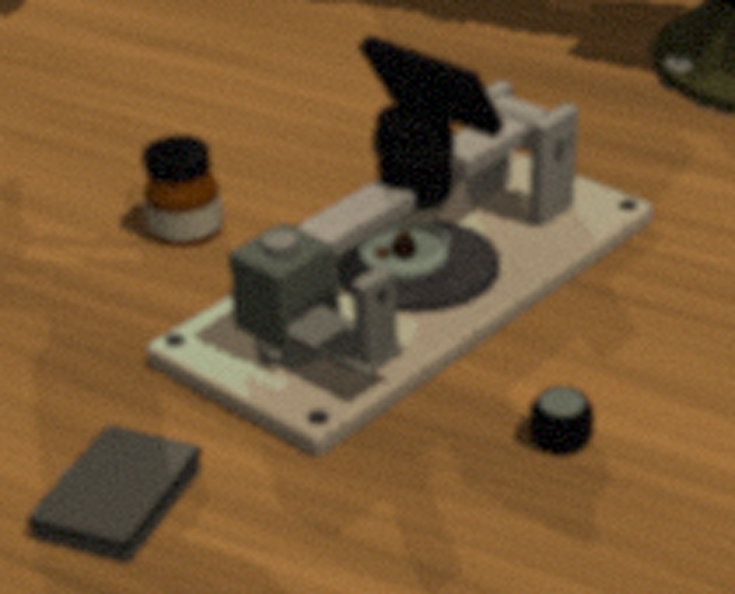

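View pics/si.png

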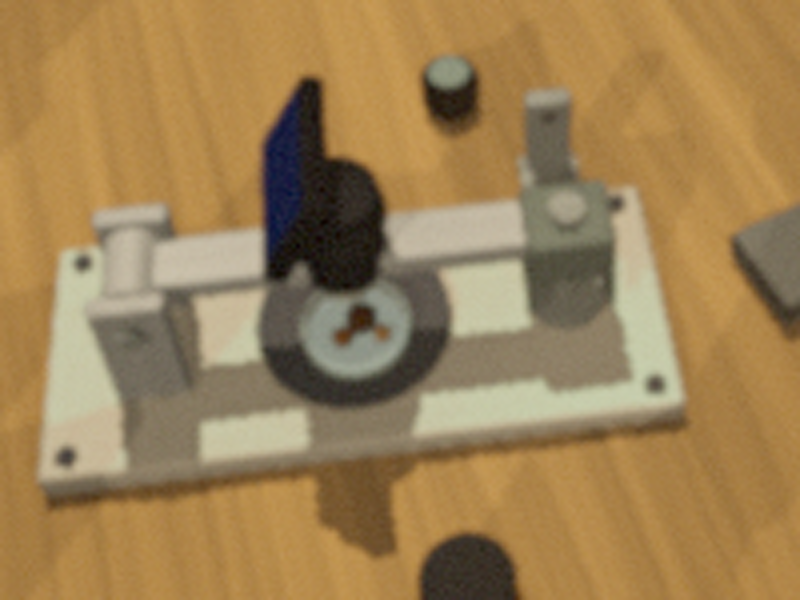

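The enlarged views give plate top corners at scene (150,350), (317,442), (650,205) and side (62,252), (632,190), (684,405), (40,482), in crop pixels. The tab top is at scene (377,278) and side (548,97).

```bash
python3 - <<'E'
from h import *
S=lambda u,v:('scene',u/3.5+190,v/3.3+100)
D=lambda u,v:('side',u/4+190,v/4+190)
# stand coords
C={'ballend_-y':(.055,-.075),'ballend_+y':(.055,.075),'hinge_+y':(-.29,.075),'hinge_-y':(-.29,-.075)}
obs={'ballend_-y':[S(150,350),D(684,405)],'ballend_+y':[S(317,442),D(632,190)],'hinge_+y':[S(650,205),D(62,252)],'hinge_-y':[D(40,482)]}
P=[];Q=[]
for k,o in obs.items():
    for x in o:
        p=pl(*x,.018);print(k,x[0],p.round(4));P.append(C[k]);Q.append(p[:2])
P=np.array(P);Q=np.array(Q);pc=P.mean(0);qc=Q.mean(0)
U,s,V=np.linalg.svd((P-pc).T@(Q-qc));R=V.T@np.diag([1,np.sign(np.linalg.det(V.T@U.T))])@U.T
t=qc-R@pc;yaw=np.arctan2(R[1,0],R[0,0]);print('ball',t,'yaw',yaw,np.degrees(yaw));print((P@R.T+t-Q).round(4))
tab=R@[0,.074]+t;print('tab pred',tab)
print('tab top tri',tri(S(377,278),D(548,97)))
print('knob top tri',tri(S(283,240),D(567,205)))
for n,o in(('jar',D(467,575)),('loupe',D(450,72)),):
    print(n,pl(*o,.03 if n=='loupe' else .07))
E
```

```text
ballend_-y scene [ 0.6082 -0.2084  0.018 ]
ballend_-y side [ 0.6004 -0.2186  0.018 ]
ballend_+y scene [ 0.6387 -0.0685  0.018 ]
ballend_+y side [ 0.6297 -0.0748  0.018 ]
hinge_+y scene [0.3055 0.0009 0.018 ]
hinge_+y side [ 0.2981 -0.0016  0.018 ]
hinge_-y side [ 0.2676 -0.1449  0.018 ]
ball [ 0.56694322 -0.13196059] yaw -0.20810069328384934 -11.923291438911003
[[-0.0029 -0.0083]
 [ 0.0049  0.0019]
 [-0.0024 -0.0014]
 [ 0.0066  0.0049]
 [-0.0068  0.0004]
 [ 0.0006  0.003 ]
 [ 0.0001 -0.0005]]
tab pred [ 0.58223176 -0.05955713]
tab top tri [ 0.5811259  -0.05847275  0.10563438]
knob top tri [ 0.56554452 -0.13067704  0.10204705]
jar [ 0.45604181 -0.2905785   0.07      ]
loupe [0.55274315 0.04445001 0.03      ]
```

```bash
cat >> h.py <<'E'
from scipy.spatial.transform import Rotation as Ro
YAW=-0.208
def down(yaw): # tool x at yaw, z down
    c,s=np.cos(yaw),np.sin(yaw);return Ro.from_matrix(np.array([[c,s,0],[s,-c,0],[0,0,-1]]))
def plan(p,R,n,steps=None):
    s=ctrl.get_state();p0=s['position'];R0=Ro.from_rotvec(s['tool_rot'])
    rv=(R0.inv()*R).as_rotvec();cur=R0;pc=p0
    print('t',s['time'],'dist',np.linalg.norm(p-p0),'turn deg',np.degrees(np.linalg.norm(rv)))
    for i in range(n):
        pn=p0+(p-p0)*(i+1)/n
        print('T',cur.inv().apply(pn-pc).round(4),'A',(rv/n).round(4));cur=cur*Ro.from_rotvec(rv/n);pc=pn
E
python3 -c "
from h import *
plan(np.array([.582,-.059,.26]),down(YAW),15)"
```

```text
t 0.15 dist 0.6570931487425034 turn deg 32.13489244328225
T [ 0.0351 -0.0262 -0.0018] A [-0.0001  0.      0.0374]
T [ 0.0341 -0.0275 -0.0018] A [-0.0001  0.      0.0374]
T [ 0.033  -0.0288 -0.0018] A [-0.0001  0.      0.0374]
T [ 0.0319 -0.03   -0.0018] A [-0.0001  0.      0.0374]
T [ 0.0308 -0.0311 -0.0018] A [-0.0001  0.      0.0374]
T [ 0.0296 -0.0323 -0.0018] A [-0.0001  0.      0.0374]
T [ 0.0283 -0.0334 -0.0018] A [-0.0001  0.      0.0374]
T [ 0.0271 -0.0344 -0.0018] A [-0.0001  0.      0.0374]
T [ 0.0258 -0.0354 -0.0018] A [-0.0001  0.      0.0374]
T [ 0.0244 -0.0363 -0.0018] A [-0.0001  0.      0.0374]
T [ 0.0231 -0.0372 -0.0018] A [-0.0001  0.      0.0374]
T [ 0.0217 -0.038  -0.0018] A [-0.0001  0.      0.0374]
T [ 0.0202 -0.0388 -0.0018] A [-0.0001  0.      0.0374]
T [ 0.0188 -0.0395 -0.0018] A [-0.0001  0.      0.0374]
T [ 0.0173 -0.0402 -0.0018] A [-0.0001  0.      0.0374]
```

>>> servo_tool(claw=0.048, series=[{"travel": [0.035,-0.026,-0.008],"angular": [0,0,0.0374]},{"travel": [0.034,-0.0275,-0.008],"angular": [0,0,0.0374]},{"travel": [0.033,-0.029,-0.008],"angular": [0,0,0.0374]},{"travel": [0.032,-0.03,-0.008],"angular": [0,0,0.0374]},{"travel": [0.031,-0.031,0],"angular": [0,0,0.0374]}])

```text
time: 0.65
position: [0.3451, -0.4252, 0.2666]
tool_rot: [3.129, 0.257, 0.002]
ft_force: [0.3, -0.5, 0.1]
grip_width: 0.631
```

>>> servo_tool(series=[{"travel": [0.0296,-0.032,0],"angular": [0,0,0.0374]},{"travel": [0.028,-0.033,0],"angular": [0,0,0.0374]},{"travel": [0.027,-0.034,0],"angular": [0,0,0.0374]},{"travel": [0.026,-0.035,0],"angular": [0,0,0.0374]},{"travel": [0.024,-0.036,0],"angular": [0,0,0.0374]}])

```text
time: 1.15
position: [0.4634, -0.243, 0.2655]
tool_rot: [3.141, -0.036, -0.0]
ft_force: [0.2, -0.3, 0.3]
grip_width: 0.552
```

>>> servo_tool(series=[{"travel": [0.023,-0.037,0],"angular": [0,0,0.0374]},{"travel": [0.022,-0.038,0],"angular": [0,0,0.0374]},{"travel": [0.02,-0.039,0],"angular": [0,0,0.0374]},{"travel": [0.019,-0.04,0],"angular": [0,0,0.0374]},{"travel": [0.017,-0.04,0],"angular": [0,0,0.0374]}])

```text
time: 1.65
position: [0.5827, -0.0595, 0.2654]
tool_rot: [3.124, -0.329, -0.0]
ft_force: [0.3, -0.4, -1.3]
grip_width: 0.553
```

```bash
python3 - <<'E'
from h import *
cv2.imwrite('pics/w1.png',ctrl.get_image('wrist')[:,:,::-1])
cv2.imwrite('pics/s1.png',ctrl.get_image('side')[:,:,::-1])
s=ctrl.get_state();print(s['position'],s['tool_rot'],s['joint_positions'].round(2),s['ft_force'],s['grip_width'])
print('tabtop pred px',proj('wrist',[.582,-.0585,.109]))
plan(np.array([.582,-.059,.13]),down(YAW),5)
E
```

```text
[ 0.58395089 -0.05277982  0.26515011] [-3.12116346e+00  3.10093015e-01 -5.20923906e-04] [ 0.51  0.21 -0.54  1.55  0.1   1.41 -1.8 ] [-0.61243603  0.92639345  1.01558648] 0.5516402817531822
tabtop pred px [[320.57003817 186.48501635]]
t 1.75 dist 0.13530723995485025 turn deg 0.6397518878950762
T [-0.0001  0.0014  0.027 ] A [-0.001  0.     0.002]
T [-0.0001  0.0014  0.027 ] A [-0.001  0.     0.002]
T [-0.0001  0.0014  0.027 ] A [-0.001  0.     0.002]
T [-0.0001  0.0014  0.027 ] A [-0.001  0.     0.002]
T [-0.0001  0.0013  0.027 ] A [-0.001  0.     0.002]
```

View pics/w1.png

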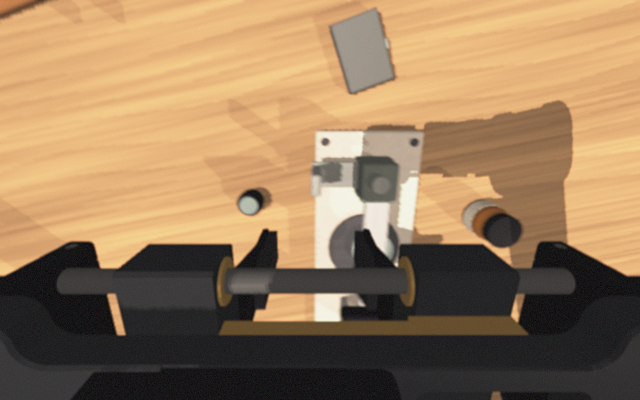

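View pics/s1.png

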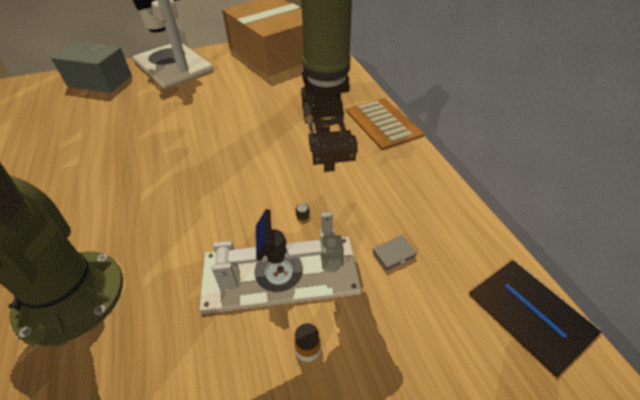

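Wrist view: tab near (317,180), coupler head at (377,180), and the jaws open along the stand's y. The pose was still settling, so I'll take the picture again.

```bash
python3 - <<'E'
from h import *
s=ctrl.get_state()
im=ctrl.get_image('wrist')[:,:,::-1];print(s['position'],ctrl.get_state()['position'])
cv2.imwrite('pics/w2.png',cv2.resize(im[110:250,260:440],None,fx=4.2,fy=4.2,interpolation=cv2.INTER_CUBIC))
print(((proj('wrist',[[.582,-.0585,.109]])-[260,110])*4.2),'tabtop in crop')
E
```

```text
[ 0.58395089 -0.05277982  0.26515011] [ 0.58280466 -0.05671576  0.26500897]
[[237.31324821 319.68038213]] tabtop in crop
```

View pics/w2.png

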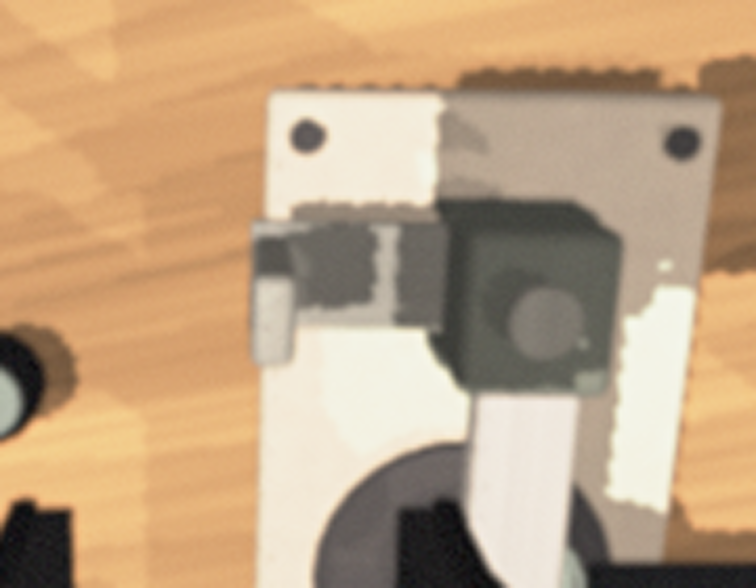

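```bash
python3 - <<'E'
from h import *
s=ctrl.get_state();c=ctrl.calibration('wrist')
im=ctrl.get_image('wrist')[:,:,::-1];print(s['time'],s['position'],s['tool_rot'],ctrl.get_state()['position'],ctrl.get_state()['tool_rot'],s['qd'].round(3))
cv2.imwrite('pics/w3.png',cv2.resize(im[110:250,260:440],None,fx=4.2,fy=4.2,interpolation=cv2.INTER_CUBIC))
np.save('c3.npy',c,allow_pickle=True);print(c['rvec'],c['tvec'],ctrl.calibration('wrist')['tvec'])
print(((proj('wrist',[[.582,-.0585,.109]])-[260,110])*4.2),'tabtop in crop')
E
```

```text
1.8 [ 0.58280466 -0.05671576  0.26500897] [-3.12370816e+00  3.15245780e-01  1.20932174e-03] [ 0.58213798 -0.05962306  0.264987  ] [-3.12493785e+00  3.21353291e-01  1.70764018e-03] [ 0.045 -0.019  0.062  0.018  0.027  0.011  0.02 ]
[-1.85672994  2.27288793  0.34337263] [0.06028994 0.51169903 0.59353408] [0.05898147 0.51132688 0.59359255]
[[224.86605007 319.40274982]] tabtop in crop
```

View pics/w3.png

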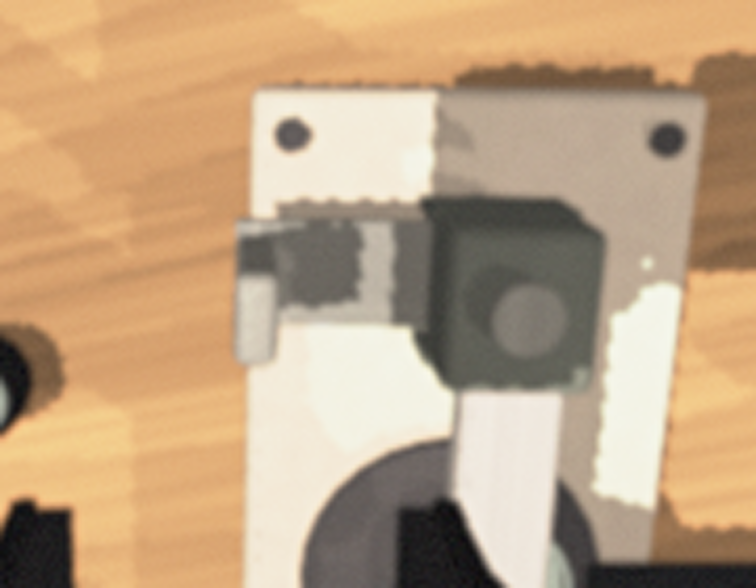

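Tab top centre at crop (256,319), still settling slowly. Plate corners at (255,90) and (705,97), and knob top at (531,319). I'll cast rays using the calibration read at the picture's start.

```bash
python3 - <<'E'
from h import *
c=np.load('c3.npy',allow_pickle=True).item()
def w(u,v,z):
    o,d=ray('wrist',u/4.2+260,v/4.2+110,c);return (o+d*(z-o[2])/d[2])[:2].round(4)
print('tab',w(256,319,.109));a=w(255,90,.018);b=w(705,97,.018);print('corners',a,b,np.linalg.norm(a-b),'yaw',np.arctan2(*(a-b)[::-1])-np.pi/2)
print('knob',w(531,319,.102))
print('left edge low',w(246,560,.018))
s=ctrl.get_state();print(s['position'],s['tool_rot'])
E
```

```text
tab [ 0.5812 -0.0634]
corners [ 0.6334 -0.075 ] [ 0.6018 -0.2191] 0.14752413361887606 yaw -0.21587504093127907
knob [ 0.5644 -0.1369]
left edge low [ 0.4678 -0.0387]
[ 0.58213798 -0.05962306  0.264987  ] [-3.12493785e+00  3.21353291e-01  1.70764018e-03]
```

```bash
sed -i 's/^YAW=.*/YAW=-0.212/' h.py; python3 - <<'E'
from h import *
plan(np.array([.5805,-.0627,.135]),down(YAW),5)
E
```

```text
t 1.85 dist 0.13003373190999373 turn deg 0.40884530293275706
T [-0.0002  0.0007  0.026 ] A [-0.      0.0002  0.0014]
T [-0.0002  0.0007  0.026 ] A [-0.      0.0002  0.0014]
T [-0.0002  0.0007  0.026 ] A [-0.      0.0002  0.0014]
T [-0.0002  0.0007  0.026 ] A [-0.      0.0002  0.0014]
T [-0.0002  0.0007  0.026 ] A [-0.      0.0002  0.0014]
```

>>> servo_tool(series=[{"travel": [0,0,0.03]},{"travel": [0,0,0.035]},{"travel": [0,0,0.03]},{"travel": [0,0,0.025]},{"travel": [0,0,0.01]}])

```text
$.series[0]: bad value
```

>>> servo_tool(series=[{"travel": [0,0,0]},{"travel": [0,0,0]},{"travel": [0,0,0]}])

```text
$.series[0]: bad value
```

```bash
python3 - <<'E'
from h import *
plan(np.array([.5805,-.0627,.082]),down(YAW),3)
s=ctrl.get_state();print(s['position'],s['tool_rot'],s['qd'].round(3),s['ft_force'])
a=ctrl.get_image('side')[120:320,200:440,::-1];b=ctrl.get_image('scene')[80:280,190:430,::-1]
cv2.imwrite('pics/p4.png',cv2.resize(np.vstack([a,b]),None,fx=1.5*1,fy=1.5,interpolation=cv2.INTER_CUBIC))
cv2.imwrite('pics/p4a.png',cv2.resize(a,None,fx=3,fy=3,interpolation=cv2.INTER_CUBIC))
cv2.imwrite('pics/p4b.png',cv2.resize(b,None,fx=3,fy=3,interpolation=cv2.INTER_CUBIC))
cv2.imwrite('pics/p4w.png',ctrl.get_image('wrist')[:,:,::-1])
E
```

```text
t 1.85 dist 0.18302020032121374 turn deg 0.40884530293275706
T [-0.0003  0.0011  0.061 ] A [-0.      0.0004  0.0024]
T [-0.0003  0.0011  0.061 ] A [-0.      0.0004  0.0024]
T [-0.0003  0.0011  0.061 ] A [-0.      0.0004  0.0024]
[ 0.58213798 -0.05962306  0.264987  ] [-3.12493785e+00  3.21353291e-01  1.70764018e-03] [ 0.035 -0.014  0.04   0.011  0.011  0.003  0.002] [-0.12922817 -0.72873245 -0.22933977]
```

View pics/p4a.png

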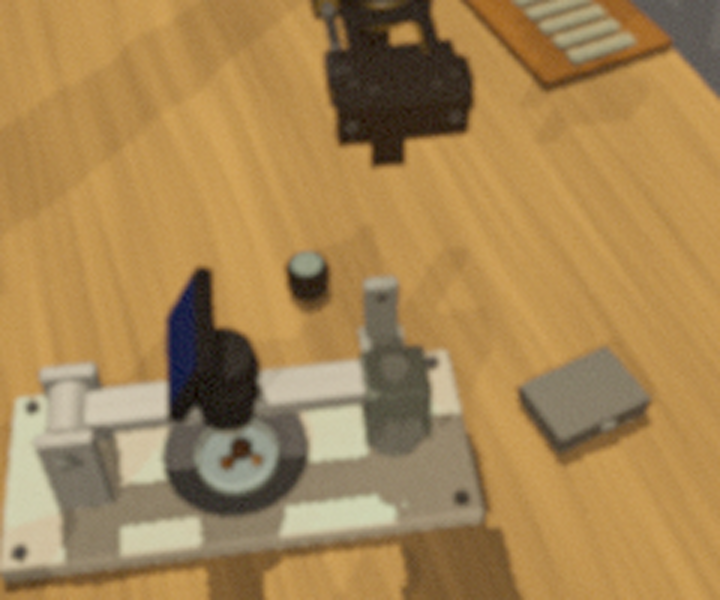

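View pics/p4b.png

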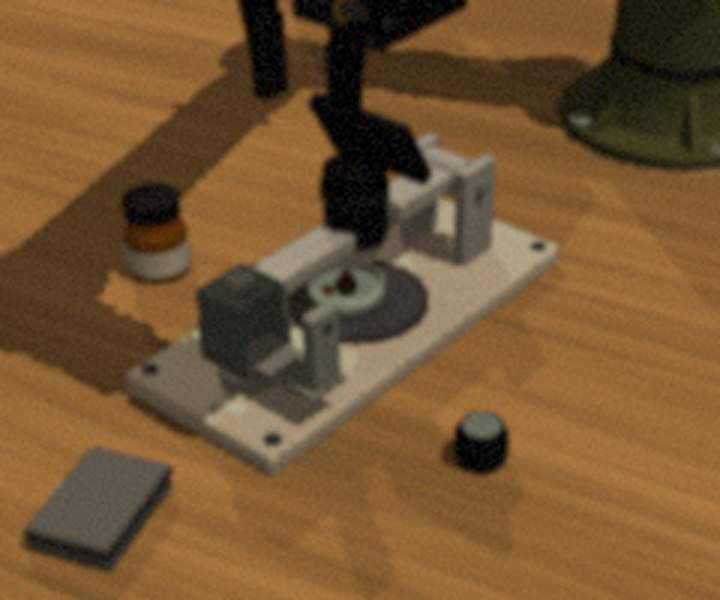

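View pics/p4w.png

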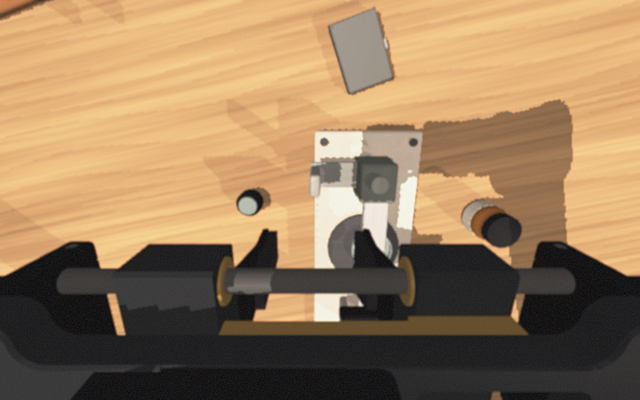

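The pictures show that nothing has moved. The rows were refused because "angular" was missing, so I'll resend with it.

>>> servo_tool(series=[{"travel": [0,0,0.03],"angular": [0,0,0]},{"travel": [0,0,0.035],"angular": [0,0,0]},{"travel": [0,0,0.03],"angular": [0,0,0]},{"travel": [0,0,0.025],"angular": [0,0,0]},{"travel": [0,0,0.01],"angular": [0,0,0]}])

```text
time: 2.5
position: [0.5799, -0.0628, 0.1329]
tool_rot: [3.123, -0.331, -0.007]
ft_force: [-0.5, 0.3, 0.0]
grip_width: 0.549
```

>>> servo_tool(series=[{"travel": [0,0,0],"angular": [0,0,0]},{"travel": [0,0,0],"angular": [0,0,0]},{"travel": [0,0,0],"angular": [0,0,0]}])

```text
time: 2.8
position: [0.5832, -0.0614, 0.1374]
tool_rot: [3.124, -0.327, 0.005]
ft_force: [0.3, -0.9, 0.4]
grip_width: 0.551
```

```bash
python3 - <<'E'
from h import *
plan(np.array([.5805,-.0627,.082]),down(YAW),3)
s=ctrl.get_state();print(s['position'],s['tool_rot'],s['qd'].round(3),s['ft_force'])
a=ctrl.get_image('side')[120:320,200:440,::-1];b=ctrl.get_image('scene')[80:280,190:430,::-1]
cv2.imwrite('pics/p5a.png',cv2.resize(a,None,fx=3,fy=3,interpolation=cv2.INTER_CUBIC))
cv2.imwrite('pics/p5b.png',cv2.resize(b,None,fx=3,fy=3,interpolation=cv2.INTER_CUBIC))
E
```

```text
t 2.8 dist 0.05544458167335367 turn deg 0.2538423257408569
T [-0.0009  0.0006  0.0185] A [ 0.     -0.001   0.0011]
T [-0.0008  0.0006  0.0185] A [ 0.     -0.001   0.0011]
T [-0.0008  0.0006  0.0185] A [ 0.     -0.001   0.0011]
[ 0.58322736 -0.06135422  0.13736111] [ 3.12412186 -0.32727057  0.00469387] [-0.002 -0.002 -0.002  0.002  0.    -0.     0.   ] [ 0.34610778 -0.88379584  0.36434589]
```

View pics/p5a.png

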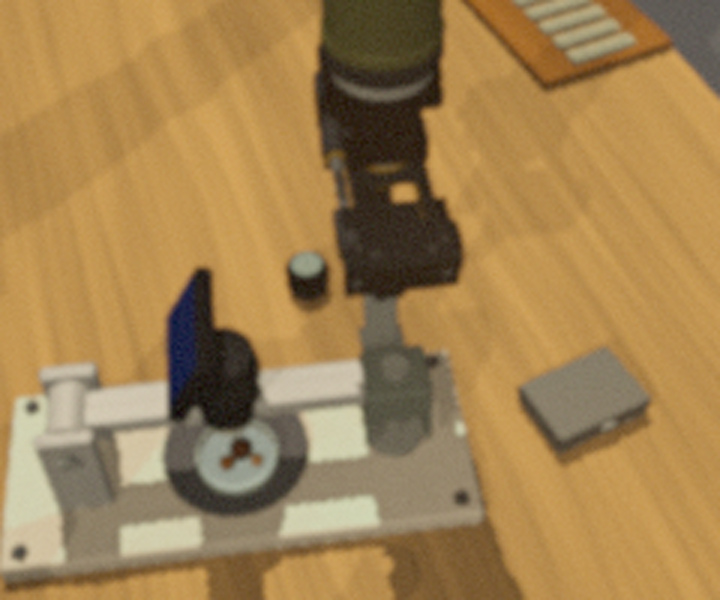

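View pics/p5b.png

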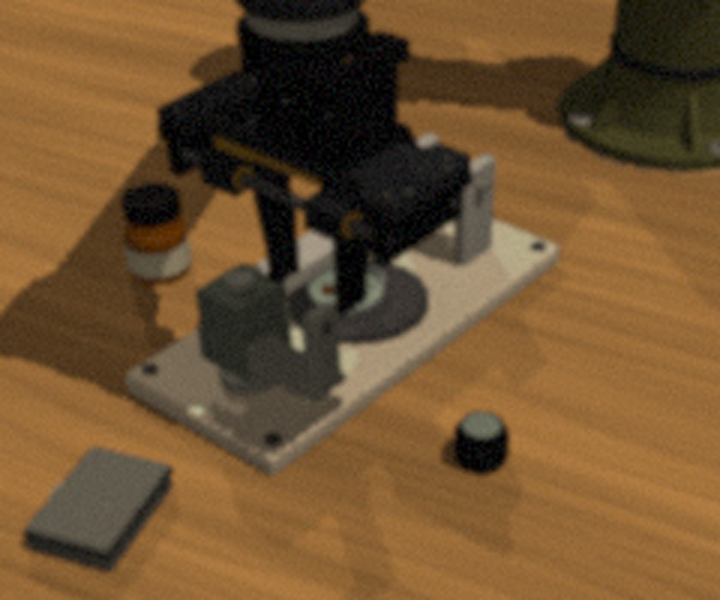

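The fingers straddle the tab: they show at columns 285 and 350 either side of the tab at 320 in scene, and line up with it in side at column 381. Descending to grasp height.

>>> servo_tool(series=[{"travel": [-0.001,0.0005,0.02],"angular": [0,-0.001,0.001]},{"travel": [-0.001,0.0005,0.02],"angular": [0,-0.001,0.001]},{"travel": [-0.0006,0.0005,0.015],"angular": [0,-0.001,0.001]},{"travel": [0,0,0],"angular": [0,0,0]},{"travel": [0,0,0],"angular": [0,0,0]}])

```text
time: 3.4
position: [0.5795, -0.0618, 0.0809]
tool_rot: [-3.124, 0.331, 0.004]
ft_force: [0.4, 0.8, 0.4]
grip_width: 0.551
```

>>> servo_tool(series=[{"travel": [0,0,0],"angular": [0,0,0]},{"travel": [0,0,0],"angular": [0,0,0]}])

```text
time: 3.6
position: [0.58, -0.0619, 0.0817]
tool_rot: [-3.124, 0.331, 0.002]
ft_force: [0.4, -0.7, 0.1]
grip_width: 0.551
```

Now I'll close on the tab.

>>> servo_tool(claw=0.0, squeeze=45, series=[{"travel": [0,0,0],"angular": [0,0,0]},{"travel": [0,0,0],"angular": [0,0,0]},{"travel": [0,0,0],"angular": [0,0,0]},{"travel": [0,0,0],"angular": [0,0,0]},{"travel": [0,0,0],"angular": [0,0,0]}])

```text
time: 4.1
position: [0.5792, -0.0619, 0.0805]
tool_rot: [-3.124, 0.331, 0.005]
ft_force: [-0.7, -0.0, 0.2]
grip_width: 0.182
```

>>> servo_tool(series=[{"travel": [0,0,0],"angular": [0,0,0]},{"travel": [0,0,0],"angular": [0,0,0]}])

```text
time: 4.3
position: [0.5793, -0.0612, 0.0806]
tool_rot: [-3.123, 0.33, 0.004]
ft_force: [0.5, 2.6, 0.4]
grip_width: 0.132
```

```bash
python3 - <<'E'
from h import *
s=ctrl.get_state();print(s['position'],s['tool_rot'],s['ft_force'],s['torque'],s['grip_width']*87)
a=ctrl.get_image('side')[120:320,200:440,::-1];b=ctrl.get_image('scene')[80:280,190:430,::-1]
cv2.imwrite('pics/p6a.png',cv2.resize(a,None,fx=3,fy=3,interpolation=cv2.INTER_CUBIC))
cv2.imwrite('pics/p6b.png',cv2.resize(b,None,fx=3,fy=3,interpolation=cv2.INTER_CUBIC))
E
```

```text
[ 0.57933626 -0.06115315  0.08055889] [-3.12307369  0.33040217  0.00438556] [0.4796356  2.58349964 0.37419283] [ 0.43189046 -0.02398818 -0.1017455 ] 11.472052298120461
```

View pics/p6b.png

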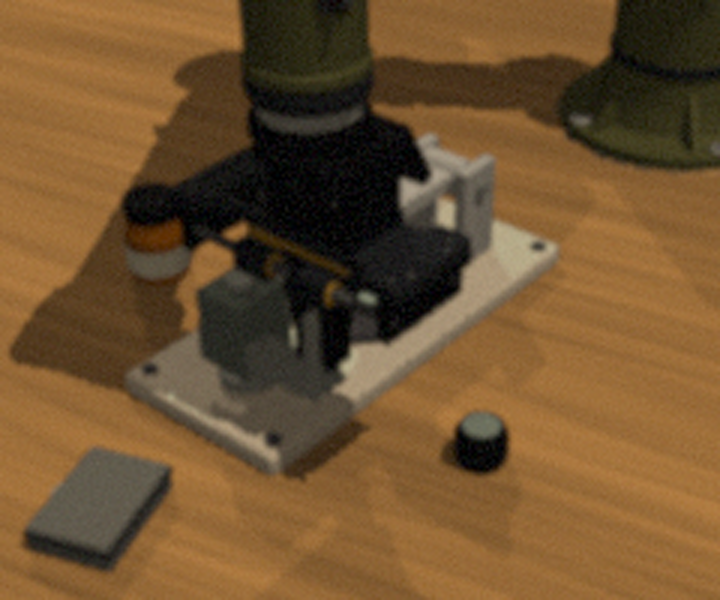

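View pics/p6a.png

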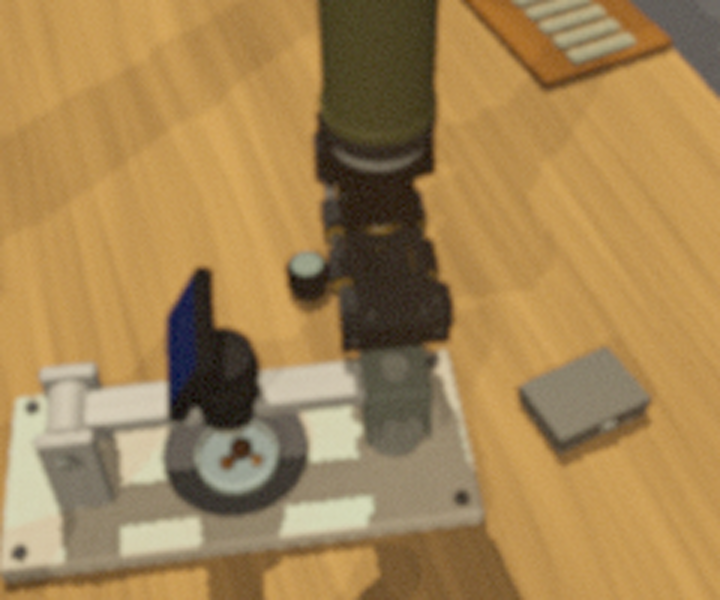

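The tab is held: the opening reads 11.5 mm, against 12 mm for the tab. Pull 13 mm along −tool y.

>>> servo_tool(squeeze=55, series=[{"travel": [0,-0.0025,0],"angular": [0,0,0]},{"travel": [0,-0.003,0],"angular": [0,0,0]},{"travel": [0,-0.003,0],"angular": [0,0,0]},{"travel": [0,-0.003,0],"angular": [0,0,0]},{"travel": [0,-0.0015,0],"angular": [0,0,0]}])

```text
time: 4.9
position: [0.5814, -0.0518, 0.0804]
tool_rot: [3.121, -0.333, -0.006]
ft_force: [-2.1, -6.1, 0.5]
grip_width: 0.134
```

>>> servo_tool(series=[{"travel": [0,0,0],"angular": [0,0,0]},{"travel": [0,0,0],"angular": [0,0,0]},{"travel": [0,0,0],"angular": [0,0,0]}])

```text
time: 5.2
position: [0.5813, -0.052, 0.0804]
tool_rot: [3.121, -0.334, -0.006]
ft_force: [-2.2, -6.5, 0.8]
grip_width: 0.135
```

```bash
python3 - <<'E'
from h import *
s=ctrl.get_state();print(s['position'],s['tool_rot'],s['ft_force'],s['torque'],s['grip_width']*87)
d=(s['position']-[.5793,-.0612,.0806])[:2];print('pull',d@[.2104,.9776],d@[.9776,-.2104],'F along y',s['ft_force'][:2]@[.2104,.9776])
E
```

```text
[ 0.58132824 -0.05195688  0.08038461] [ 3.1206801  -0.33379988 -0.00629676] [-2.21870989 -6.45655504  0.7920785 ] [-1.0670825   0.41223907 -0.03000915] 11.71465212340371
pull 0.009462818292554938 3.8056736915407415e-05 F along y -6.778744770312861
```

>>> servo_tool(series=[{"travel": [0,-0.0025,0],"angular": [0,0,0]},{"travel": [0,-0.0025,0],"angular": [0,0,0]},{"travel": [0,-0.001,0],"angular": [0,0,0]},{"travel": [0,0,0],"angular": [0,0,0]},{"travel": [0,0,0],"angular": [0,0,0]}])

```text
time: 5.7
position: [0.5824, -0.0473, 0.0803]
tool_rot: [3.119, -0.335, -0.007]
ft_force: [-2.4, -8.3, 1.8]
grip_width: 0.133
```

```bash
python3 - <<'E'
from h import *
s=ctrl.get_state();print(s['position'],s['tool_rot'],s['ft_force'],s['torque'],s['grip_width']*87)
d=(s['position']-[.5793,-.0612,.0806])[:2];print('pull',d@[.2104,.9776],d@[.9776,-.2104],'F along y',s['ft_force'][:2]@[.2104,.9776])
E
```

```text
[ 0.58236402 -0.04728014  0.08032708] [ 3.11915815 -0.33475431 -0.00691068] [-2.43089937 -8.29804589  1.78084137] [-1.41158237  0.46776512  0.03736077] 11.594083105511132
pull 0.014252721034873602 6.664992131763939e-05 F along y -8.623630888562408
```

>>> servo_tool(series=[{"travel": [0,-0.0005,-0.0023],"angular": [0,0.01,0]},{"travel": [0,0,-0.0035],"angular": [0,0.015,0]},{"travel": [0,0,-0.0035],"angular": [0,0.015,0]}])

```text
time: 6.0
position: [0.5823, -0.0472, 0.0889]
tool_rot: [3.115, -0.335, 0.056]
ft_force: [0.3, -9.1, -3.6]
grip_width: 0.132
```

The arm is rising freely with −3.6 N at the wrist, so I'll continue the arc.

>>> servo_tool(series=[{"travel": [0,0,-0.0046],"angular": [0,0.02,0]},{"travel": [0,0,-0.0058],"angular": [0,0.025,0]},{"travel": [0,0,-0.0058],"angular": [0,0.025,0]},{"travel": [0,0,-0.0058],"angular": [0,0.025,0]},{"travel": [0,0,-0.0058],"angular": [0,0.025,0]}])

```text
time: 6.5
position: [0.5802, -0.0466, 0.1169]
tool_rot: [3.093, -0.333, 0.243]
ft_force: [0.0, -11.4, -4.0]
grip_width: 0.135
```

```bash
python3 - <<'E'
from h import *
s=ctrl.get_state();print(s['position'],s['ft_force'],s['torque'],s['grip_width']*87)
print('tool z',Ro.from_rotvec(s['tool_rot']).as_matrix().round(3))
b=ctrl.get_image('scene')[80:280,190:430,::-1]
cv2.imwrite('pics/p7b.png',cv2.resize(b,None,fx=3,fy=3,interpolation=cv2.INTER_CUBIC))
E
```

```text
[ 0.58021426 -0.04663878  0.11690138] [  0.03380279 -11.38078582  -4.04045776] [-1.50951018  0.10773379 -0.20869422] 11.731650816909504
tool z [[ 0.965 -0.213  0.152]
 [-0.21  -0.977 -0.038]
 [ 0.157  0.004 -0.988]]
```

View pics/p7b.png

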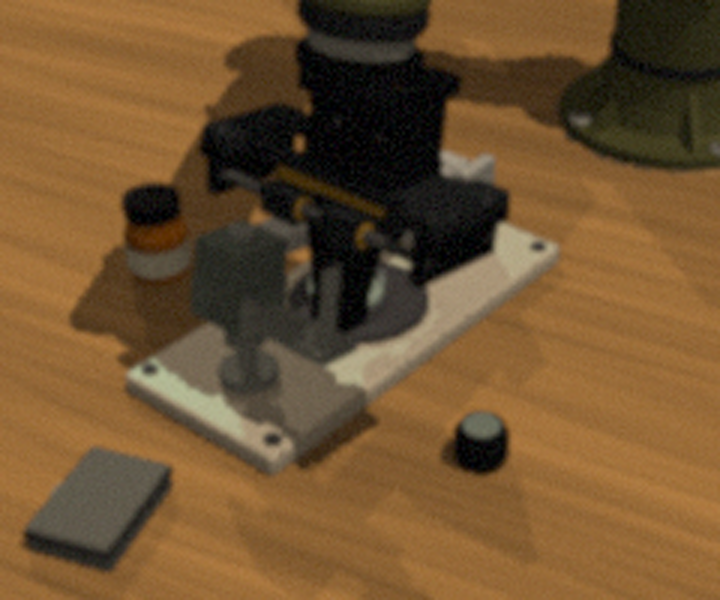

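The scene view shows the coupler clear of the ball, which is exposed at (248,365), about 36 mm up. I'll carry on, easing the sideways pull a little.

>>> servo_tool(series=[{"travel": [0,0.001,-0.0058],"angular": [0,0.025,0]},{"travel": [0,0.001,-0.0058],"angular": [0,0.025,0]},{"travel": [0,0.001,-0.0058],"angular": [0,0.025,0]},{"travel": [0,0.001,-0.0058],"angular": [0,0.025,0]},{"travel": [0,0,-0.0058],"angular": [0,0.025,0]}])

```text
time: 7.05
position: [0.5738, -0.0484, 0.1455]
tool_rot: [3.06, -0.328, 0.436]
ft_force: [1.6, -9.0, -4.1]
grip_width: 0.133
```

>>> servo_tool(series=[{"travel": [0,0,-0.0058],"angular": [0,0.025,0]},{"travel": [0,0,-0.0046],"angular": [0,0.02,0]},{"travel": [0,0,-0.0023],"angular": [0,0.01,0]},{"travel": [0,0,0],"angular": [0,0,0]},{"travel": [0,0,0],"angular": [0,0,0]}])

```text
time: 7.55
position: [0.5702, -0.0472, 0.1577]
tool_rot: [3.042, -0.326, 0.518]
ft_force: [2.0, -9.4, -5.0]
grip_width: 0.133
```

>>> servo_tool(series=[{"travel": [0,0,0],"angular": [0,0,0]},{"travel": [0,0,0],"angular": [0,0,0]},{"travel": [0,0,0],"angular": [0,0,0]},{"travel": [0,0,0],"angular": [0,0,0]},{"travel": [0,0,0],"angular": [0,0,0]}])

```text
time: 8.05
position: [0.5702, -0.0472, 0.1575]
tool_rot: [3.042, -0.326, 0.517]
ft_force: [1.8, -8.4, -3.8]
grip_width: 0.134
```

```bash
python3 - <<'E'
from h import *
s=ctrl.get_state();print(s['time'],s['position'],s['ft_force'],s['torque'],s['grip_width']*87,s['qd'].round(4))
M=Ro.from_rotvec(s['tool_rot']).as_matrix();print(M.round(3),'tilt',np.arcsin(M[2,0]))
a=ctrl.get_image('side')[120:320,200:440,::-1];b=ctrl.get_image('scene')[80:280,190:430,::-1]
cv2.imwrite('pics/p8a.png',cv2.resize(a,None,fx=3,fy=3,interpolation=cv2.INTER_CUBIC))
cv2.imwrite('pics/p8b.png',cv2.resize(b,None,fx=3,fy=3,interpolation=cv2.INTER_CUBIC))
E
```

```text
8.05 [ 0.57022628 -0.04722111  0.15751334] [ 1.77228698 -8.36762236 -3.80148886] [-1.23672689  0.02613319 -0.41973564] 11.633163547350266 [-0.0008  0.0009 -0.0001 -0.0008  0.001   0.0027  0.0002]
[[ 0.922 -0.212  0.323]
 [-0.199 -0.977 -0.073]
 [ 0.331  0.003 -0.944]] tilt 0.33716225601345273
```

View pics/p8b.png

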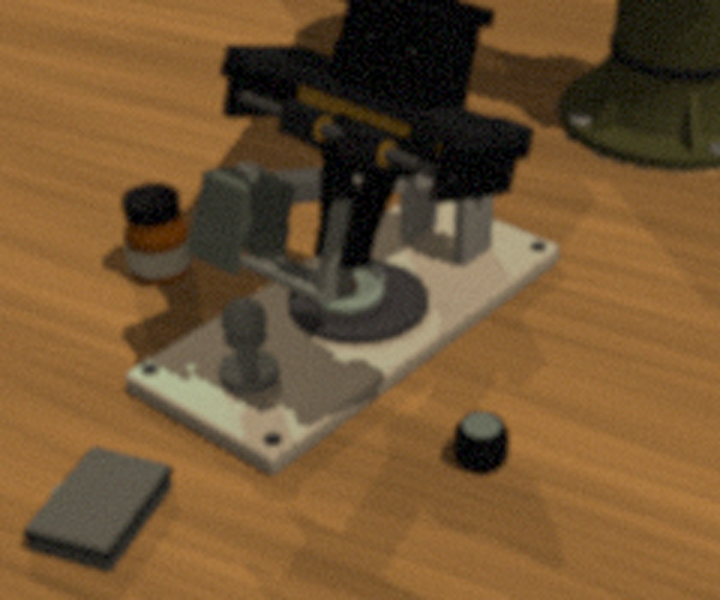

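View pics/p8a.png

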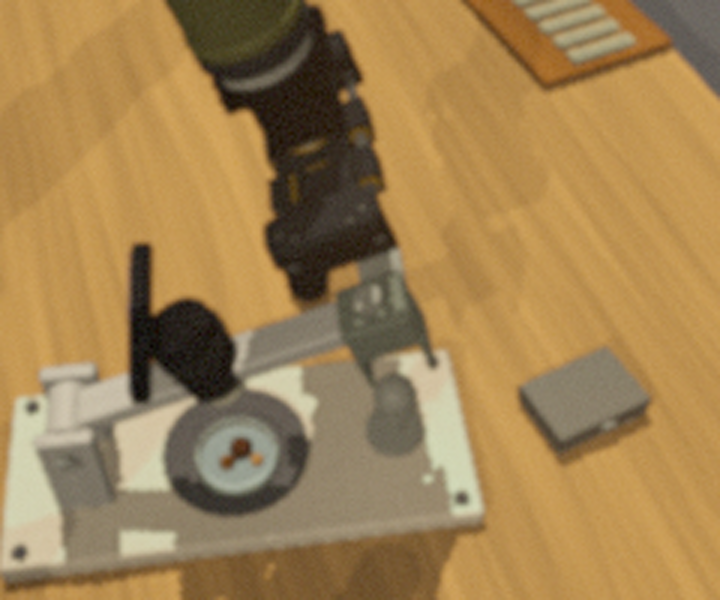

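The arm is up about 77 mm. In side view the dark part at (310,290) looks left of the tab at (378,262), so I'll project the tool points to check the grip.

```bash
python3 - <<'E'
from h import *
s=ctrl.get_state();M=Ro.from_rotvec(s['tool_rot']).as_matrix();p=s['position']
f=lambda x,y,z:p+M@np.array([x,y,z])
pts=[f(0,0,-.008),f(0,0,.011),f(0,.015,.011),f(0,-.015,.011),f(0,0,-.059)]
print(((proj('side',pts)-[200,120])*3).round())
print(((proj('scene',pts)-[190,80])*3).round())
cv2.imwrite('pics/w8.png',ctrl.get_image('wrist')[:,:,::-1])
im=ctrl.get_image('side')[:,:,::-1]
cv2.imwrite('pics/p9a.png',cv2.resize(im[180:260,270:360],None,fx=8,fy=7,interpolation=cv2.INTER_CUBIC))
E
```

```text
[[357. 221.]
 [366. 237.]
 [369. 252.]
 [363. 223.]
 [331. 175.]]
[[345. 229.]
 [340. 258.]
 [322. 250.]
 [357. 266.]
 [361. 151.]]
```

View pics/p9a.png

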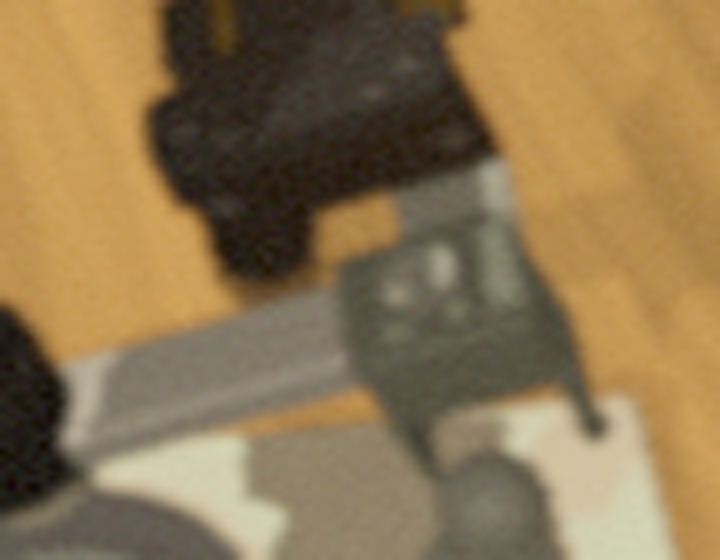

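View pics/w8.png

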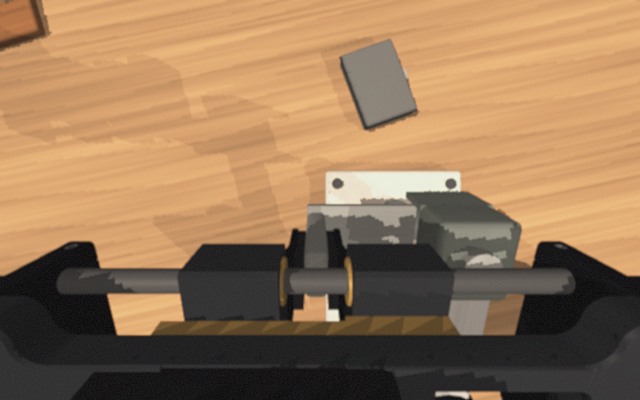

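The wrist view shows the tab between the two fingers at (317,260); the dark stub in side view is only the end of the gripper body. Last steadiness check, then I'll hand in.

>>> servo_tool(series=[{"travel": [0,0,0],"angular": [0,0,0]},{"travel": [0,0,0],"angular": [0,0,0]},{"travel": [0,0,0],"angular": [0,0,0]},{"travel": [0,0,0],"angular": [0,0,0]},{"travel": [0,0,0],"angular": [0,0,0]}])

```text
time: 8.75
position: [0.5702, -0.0472, 0.1575]
tool_rot: [3.042, -0.326, 0.517]
ft_force: [1.7, -8.2, -3.6]
grip_width: 0.135
```

```bash
python3 - <<'E'
from h import *
s=ctrl.get_state();print(s['time'],s['position'],s['ft_force'],s['grip_width']*87,abs(s['qd']).max())
ctrl.close_job()
E
```

```text
8.75 [ 0.57023242 -0.04724711  0.15752172] [ 1.74449347 -8.18327951 -3.6180376 ] 11.736403298009188 0.0017975254668351694
the job is handed in; nothing more can be done
```

I gripped the latch tab, pulled it sideways, then swung the camera arm up about its hinge and handed the job in at 8.75 s, still holding the arm by the tab. No verdict was reported.

- **Latch pull:** The tool moved about 14 mm with the arm still seated. From the 8.6 N spring force I estimate about 13 mm, so the two disagree by about 1 mm; both are above the required 10 mm.
- **Lift:** The last checks put the coupler about 76–77 mm above the ball, from the tool's height and tilt. The last scene and side pictures show the ball standing free.
- **Hold:** The pose did not change over the last 0.7 s. The opening stayed at about 11.7 mm on the 12 mm tab, with about 3.6 N of weight on the wrist.
- **Surroundings:** The dish, jar, box and loupe look unmoved in the pictures, judged by eye only.

Two things did not go as planned:
- **Refused calls:** Two move calls were refused for a missing "angular" field; nothing moved.
- **Tab position:** The first estimate from the scene and side cameras was about 5 mm off the wrist camera's. I used the wrist camera's value.

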